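# Re-aim a clamped camera on an optical rail

### The job

The camera on the optical rail has been left looking off to one side. Back off the sloping T-handle clamp screw at the foot of the camera, by no more than half a turn, turn the camera until it looks straight along the rail at the dotted test target, and tighten the screw firmly again. Do not force the camera round while it is still clamped, and leave the small things lying beside the rail where they are.

Things in the scene. Friction and masses are not known exactly. Their poses are not given: they have to be found in the camera images.
- rail: Fixed aluminium optical rail, 310 x 66 x 24 mm, origin at bench height under the camera's turning axis; it runs from y = +75 to -235 mm; its -x side faces the robot. On it: the camera's carrier (origin), a lens on a post at y = -140 mm (18 mm to either side, 137 mm high) and the dotted test target, a 76 mm square upright plate (top 179 mm high) at y = -206 mm.
- camera: Grey box camera, 46 mm wide (x), 70 long (y, centred on the axis), underside 100 and flat top 146 mm above the bench; a black lens barrel, 40 mm across, sticks out 36 mm beyond its -y face, where it looks. Origin on the vertical turning axis at bench height. It turns in a seat on a conical foot and cannot lift out. Its plain long sides can be gripped from above.
- camera_pan (a joint): Camera angle about its vertical axis, rad, anticlockwise from above; 0 = looking straight along the rail at the target, positive = lens turned to the rail's +x side (away from the robot). Starts at 0.5 to 1.0. About 0.06 N m of drag when the clamp is free; held by friction when it is tight.
- t_handle (a point): Centre of the clamp screw's steel T-handle: bar 64 mm long (x), 13 thick (y), 18 high (z). z is the screw axis, pointing outward: it slopes up, 35 degrees from vertical, to the rail's -x side and a little to +y. x and y turn with the screw. A 10 mm shank runs down; a 16 mm collar begins 37 mm, the 28 mm boss 49 mm below the centre. It stands about 87 mm from the camera's axis, 130 mm above the bench.
- clamp_screw (a joint): Angle of the clamp screw, rad; grows as it is unscrewed (anticlockwise seen from the handle; quick thread, it moves out 1.6 mm per rad). Starts tight at 0 to 0.2; end stop at -0.1. Clamping force: about 22 N at 0, 11 N at 0.4, 4 N at 0.7, none above 1.0 to 1.1 (clamp free). Turning takes 0.12 to 0.2 N m; it stays where it is left.
- clamp_shoe: Steel bearing shoe, 13 mm across, at the inner end of the clamp screw, which presses on the camera's conical foot. Hidden in the boss; not to be touched.
- vial_2: Small amber vial with white screw cap, 23 mm across, 52 mm high, standing behind the rail (its +x side). Origin under its centre. Leave alone.
- spare_lens: Spare lens in a black 30 mm ring mount, 31 mm high, standing behind the rail. Origin under its centre. Leave alone.
- hex_key: Hex key, 88 x 30 x 4 mm, lying on the bench on the robot's side of the rail. Leave alone.
- driver: Screwdriver with dark handle, 134 mm long, 26 mm thick, lying at the right front of the bench. Leave alone.

How it is judged:
By the outcome, as a careful person would: the job done as asked, in the order asked, and still so for the second after the job is handed in, with the robot touching nothing.
It also fails if it takes over 61 s, if anything falls off the work surface, if the arm or the gripper's body presses on something with over 40 N, if the wrist force passes 120 N, or if a joint passes its speed limit or range.

### The arm

A 6-joint arm with a two-finger parallel gripper is mounted at the origin on a cart in front of the work surface, level with it; the furniture and walls round the work are solid. World frame = base frame: x ahead of the robot, y to its left, z up, the work surface at z = 0. Lengths are in m, angles in rad, forces in N, time in s.
With the tool pointing down it reaches from about 0.375 to 0.925 m from the base axis. Payload 5.7 kg.
Tool frame: the origin (TCP) lies midway between the tips of the shut fingers; the grasp point (between the pads) lies 19 mm behind it; z points along the fingers, x is the direction in which the jaws open and shut, and the axes are right-handed (so a half turn about z gives the same grasp; the last joint's range is limited). The gripper opens to 88 mm and grips with 3 to 60 N. Pads are 20 mm wide; open, the fingers measure 115 mm over their backs; the gripper's body (75 mm by 178 mm) begins 61 mm behind the grasp point.
Start: joints at [-1.32, 0.359, 1.51, -0, 1.272, -0.115], TCP at [0.215, -0.56, 0.223] pointing down, gripper open.
Joint ranges: [-2.97, 2.97], [-1.01, 2.36], [0.21, 2.38], [-0.96, 4.11], [0.2, 2.71], [-2.98, 2.98]. Speed limits (rad/s): [2.39, 2.39, 3.14, 3.14, 3.14, 3.14].

### API

Orientations are given as a unit quaternion [x, y, z, w].
In Python, from bench import move_ptp, servo_line, goto_joints, move_gripper, sleep, inverse_kinematics, capture, PlanningError, close_job, spot_in, silhouettes, current_clock, current_joint_pos, current_qvel, current_joint_torque, current_position, current_orientation, current_force, current_torque, current_finger_gap gives the robot as it stands. Calls block until the motion is done:
- move_ptp(position, orientation): joint-space move of the TCP to a pose.
- servo_line(position, orientation=None, rate=0.15, contact_N=None): straight line of the TCP; orientation=None keeps the orientation; rate is the mean speed in m/s. With contact_N (N) it stops when the force on the tool has changed by that much, and returns True; else False.
- goto_joints(angles): joint-space move.
- move_gripper(opening): finger opening in m; the grip force is fixed at half the most; returns when the fingers have stopped.
- sleep(seconds).
- inverse_kinematics(position, orientation): joint angles nearest the present ones, or None.
- capture(name): name is "side" or "top"; returns a dict with "image" (400x640x3 uint8, blue, green, red), "range_z" (400x640 float32, m along the optical axis (not along the pixel's ray), 0 where there is no reading), "intrinsics" (3x3 intrinsics, pixels), "R" (3x3) and "t" (3): a world point X has camera coordinates R X + t. Camera axes: x right, y down, z forward; pixel columns grow to the right and rows downward; lengths in m; the calibration is good to about 2 mm. A picture is of the moment at which its call begins.
A pose or a line that the arm cannot do raises PlanningError and nothing moves.
- close_job(): hands the job in, once; it reports no verdict.
Trained networks look in the newest picture that a camera, given by its name, has taken for a name from the list of things; names that differ only in an ending like _2 or _b are one class to them, and where a whole thing is asked for, a point or a joint stands for the part that bears it (a point fixed in the world has none). Each returns a list of dicts, best first, with "conf" (0 to 1); they miss things now and then, are a little off and sometimes report something else, mostly with a low value. They report only what shows in the picture. A call takes as long as a camera call.
- spot_in(camera, query): "xy" ([column, row] in pixels, amid what is visible of it).
- silhouettes(camera, query): "region" (400x640 bool, what is visible of it) and "xy" ([column, row] in pixels, amid what is visible of it).
Readings, each from a call of its own:
- current_clock(): time.
- current_joint_pos(): joint angles.
- current_qvel(): joint speeds.
- current_joint_torque(): joint torques, N m.
- current_position(): TCP position.
- current_orientation(): TCP orientation.
- current_force(): force on the tool from outside, world axes, zero at the start.
- current_torque(): the same for the moment, N m.
- current_finger_gap(): finger opening in m.
Only numpy, scipy, OpenCV 4.12 (cv2) and the standard library are available. Lean on these libraries where they do the work, as an engineer would, in place of code of your own. Each camera call takes 0.05 s, during which the arm holds its last target.

## Working session

There is one attempt and no reset: what is moved stays moved. The work goes in short steps, each a Python script; the robot and the scene stay as the last script left them, time stands still between calls to the robot, and variables do not carry over. Pictures are saved under pics/ and viewed, and the job is handed in when it is done.

```bash
ls; mkdir -p pics; python3 - <<'E'
from bench import *
import cv2,numpy as np,pickle
for n in("side","top"):
    c=capture(n);cv2.imwrite(f"pics/{n}0.png",c["image"]);pickle.dump(c,open(f"{n}0.pkl","wb"))
    print(n,c["intrinsics"].round(1).tolist(),c["R"].round(3).tolist(),c["t"].round(3).tolist())
    for q in("t_handle","camera","rail"):
        for d in spot_in(n,q)[:2]:print(q,d)
print(current_clock())
E
```

```text
pics
side [[496.8, 0.0, 312.3], [0.0, 496.8, 200.4], [0.0, 0.0, 1.0]] [[0.152, 0.988, -0.004], [0.815, -0.128, -0.565], [-0.559, 0.083, -0.825]] [-0.154, -0.372, 1.683]
camera {'xy': [403.8, 194.3], 'conf': 0.86}
rail {'xy': [380.0, 209.6], 'conf': 0.94}
top [[371.3, 0.0, 320.1], [0.0, 371.3, 203.6], [0.0, 0.0, 1.0]] [[-0.039, -0.999, -0.0], [-0.976, 0.038, -0.215], [0.215, -0.008, -0.977]] [0.102, 0.563, 0.931]
t_handle {'xy': [210.4, 230.6], 'conf': 0.67}
camera {'xy': [233.3, 201.1], 'conf': 0.76}
rail {'xy': [249.1, 216.2], 'conf': 0.93}
0.4
```

View pics/side0.png

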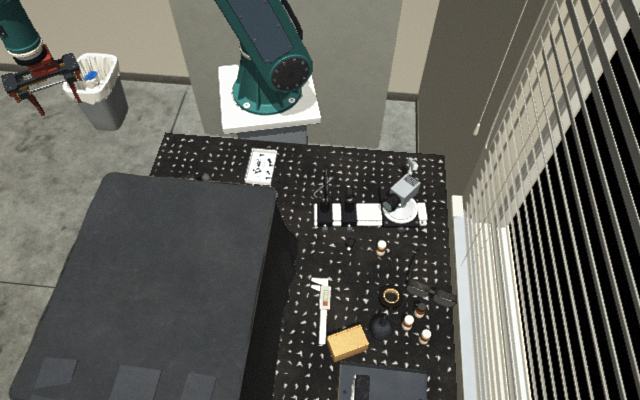

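View pics/top0.png

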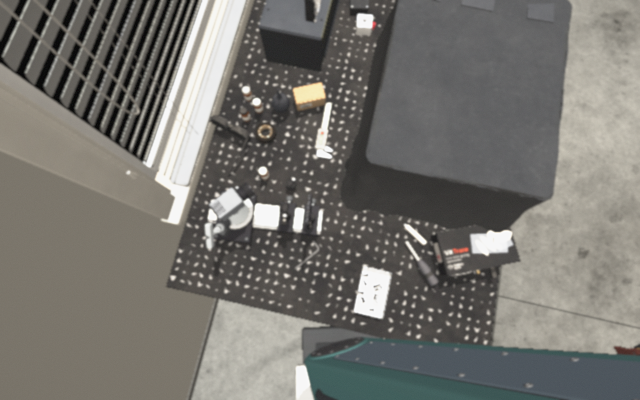

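```bash
python3 - <<'E'
import pickle,cv2
for n,(a,b,c,d) in {"side":(120,300,290,490),"top":(130,290,170,370)}.items():
    im=pickle.load(open(n+"0.pkl","rb"))["image"][a:b,c:d];cv2.imwrite(f"pics/{n}0z.png",cv2.resize(im,None,fx=3.3 if n=="side" else 3.5,fy=3.3 if n=="side" else 3.5,interpolation=2))
E
```

```text
(no output)
```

View pics/top0z.png

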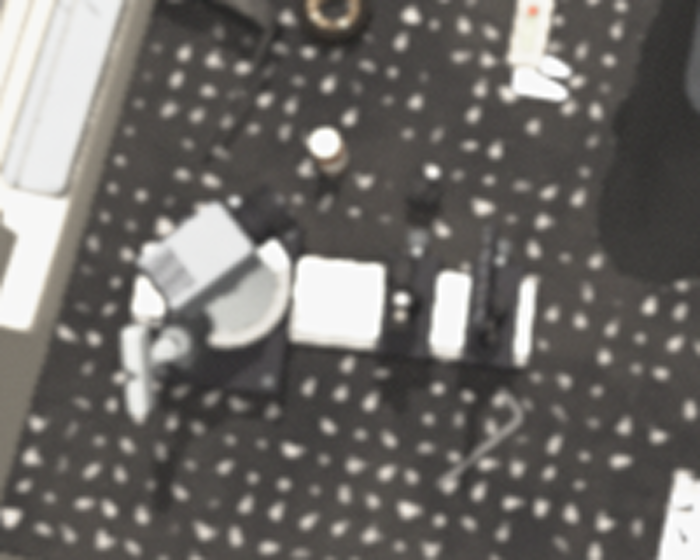

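View pics/side0z.png

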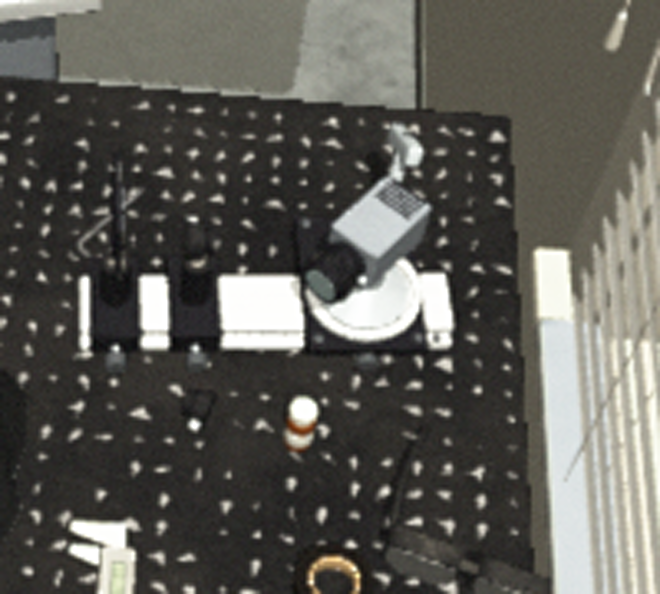

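```bash
cat > h.py <<'E'
import numpy as np,cv2,pickle
from scipy.spatial.transform import Rotation as Ro
def cloud(c):
    K=c["intrinsics"];z=c["range_z"];v,u=np.mgrid[:400,:640]
    P=np.stack([(u-K[0,2])/K[0,0]*z,(v-K[1,2])/K[1,1]*z,z],-1)
    W=(P-c["t"])@c["R"]; W[z==0]=np.nan
    return W
E
python3 - <<'E'
from h import *
from bench import *
for n in("side","top"):
    c=pickle.load(open(n+"0.pkl","rb"));W=cloud(c);
    for q in ("rail","camera","clamp_screw","t_handle"):
        r=silhouettes(n,q)
        for d in r[:2]:
            m=d["region"]&np.isfinite(W[...,0]);p=W[m]
            print(n,q,round(d["conf"],2),m.sum(),np.percentile(p,[2,50,98],axis=0).round(3).tolist() if m.sum()>3 else "")
            np.save(f"m_{n}_{q}.npy",r[0]["region"])
    # camera top
    # all points, z band
    Z=W[...,2]
    box=(W[...,0]>.35)&(W[...,0]<.85)&(W[...,1]>0.0)&(W[...,1]<.55)
    for a,b in((.14,.152),(.018,.03)):
        m=box&(Z>a)&(Z<b);p=W[m];
        if len(p)>5: print(n,a,len(p),np.percentile(p,[2,50,98],axis=0).round(3).tolist(),cv2.minAreaRect(p[:,:2].astype(np.float32)))
    np.save(n+"W.npy",W)
    zi=np.clip(np.nan_to_num(Z)*1200,0,255).astype(np.uint8)
    a,b,cc,d=(120,300,290,490) if n=="side" else (130,290,170,370)
    cv2.imwrite(f"pics/{n}_z.png",cv2.resize(cv2.applyColorMap(zi[a:b,cc:d],cv2.COLORMAP_JET),None,fx=3.5,fy=3.3,interpolation=0))
E
```

```text
side rail 0.73 4085 [[0.486, 0.088, 0.005], [0.563, 0.26, 0.038], [0.613, 0.378, 0.151]]
side camera 0.83 762 [[0.535, 0.251, 0.111], [0.577, 0.298, 0.143], [0.611, 0.346, 0.15]]
side t_handle 0.56 105 [[0.457, 0.345, 0.112], [0.491, 0.349, 0.135], [0.51, 0.36, 0.155]]
side 0.14 753 [[0.461, 0.255, 0.14], [0.569, 0.323, 0.146], [0.814, 0.543, 0.151]] ((0.6548798084259033, 0.3495732545852661), (0.39736002683639526, 0.46388494968414307), 8.592320442199707)
side 0.018 1717 [[0.505, 0.039, 0.018], [0.581, 0.246, 0.025], [0.839, 0.536, 0.03]] ((0.6379900574684143, 0.2750786244869232), (0.42357465624809265, 0.5492886900901794), 0.23110751807689667)
top rail 0.94 4249 [[0.477, 0.087, 0.005], [0.536, 0.267, 0.039], [0.596, 0.377, 0.157]]
top camera 0.88 923 [[0.524, 0.251, 0.004], [0.563, 0.3, 0.144], [0.611, 0.346, 0.149]]
top camera 0.69 321 [[0.345, -0.224, -0.002], [0.379, -0.196, 0.021], [0.451, -0.159, 0.027]]
top clamp_screw 0.46 211 [[0.457, 0.336, 0.1], [0.489, 0.348, 0.134], [0.51, 0.359, 0.153]]
top t_handle 0.6 227 [[0.459, 0.339, -0.001], [0.491, 0.35, 0.133], [0.524, 0.404, 0.153]]
top t_handle 0.46 1131 [[0.525, 0.254, 0.038], [0.557, 0.298, 0.142], [0.606, 0.344, 0.149]]
top 0.14 1064 [[0.441, 0.257, 0.14], [0.56, 0.329, 0.146], [0.808, 0.544, 0.151]] ((0.6561360955238342, 0.3510109782218933), (0.39900970458984375, 0.46740254759788513), 9.246036529541016)
top 0.018 2035 [[0.468, 0.014, 0.018], [0.579, 0.276, 0.025], [0.838, 0.538, 0.03]] ((0.6315735578536987, 0.27455565333366394), (0.5464817881584167, 0.4351425766944885), 89.64180755615234)
```

```bash
python3 - <<'E'
from h import *
for n in("side","top"):
    W=np.load(n+"W.npy");Z=W[...,2]
    m=np.load(f"m_{n}_camera.npy")&(Z>.141)&(Z<.151);p=W[m]
    (cx,cy),(w,h),a=cv2.minAreaRect(p[:,:2].astype(np.float32))
    print(n,"camtop",round(cx,4),round(cy,4),round(w,4),round(h,4),a,len(p),"z",np.median(p[:,2]),'mean',p.mean(0).round(4))
    m=np.load(f"m_{n}_rail.npy")&(Z>.018)&(Z<.03);p=W[m]
    k=[cv2.minAreaRect(p[:,:2].astype(np.float32))];print("rail",k,np.median(p[:,2]))
    print("  pct",np.percentile(p,[0.5,50,99.5],axis=0).round(4).tolist())
    # edges: per y bin min & max x
    for s in(0,1):
        pts=[]
        for y in np.arange(.09,.38,.006):
            q=p[abs(p[:,1]-y)<.003]
            if len(q)>10: pts.append((y,np.percentile(q[:,0],3 if s==0 else 97)))
        pts=np.array(pts);f=np.polyfit(pts[:,0],pts[:,1],1);r=pts[:,1]-np.polyval(f,pts[:,0]);k=abs(r)<.006
        f=np.polyfit(pts[k,0],pts[k,1],1);print("  edge",s,f,len(pts),k.sum(),np.std(r[k]),np.polyval(f,[.1,.3]))
    m=(W[...,0]>.44)&(W[...,0]<.535)&(W[...,1]>.32)&(W[...,1]<.41)&(Z>.06)&(Z<.2);p=W[m];
    m=np.load(f"m_{n}_t_handle.npy")&(Z>.1);p=W[m]
    c=p.mean(0);u,s,v=np.linalg.svd(p-c);print("handle",len(p),c.round(4),(s/np.sqrt(len(p))).round(4),v.round(3).tolist())
    t=(p-c)@v[0];print("  extent",t.min().round(4),t.max().round(4))
    # target plate
    m=np.load(f"m_{n}_rail.npy")&(Z>.11)&(W[...,1]<.2);p=W[m];print("target",len(p),p.mean(0).round(4) if len(p) else "")
    if len(p)>5:
        print(np.percentile(p,[2,98],axis=0).round(4).tolist(), np.polyfit(p[:,0],p[:,1],1))
E
```

```text
side camtop 0.5713 0.3003 0.0443 0.1082 38.43272018432617 439 z 0.14602167441164726 mean [0.566  0.3066 0.146 ]
rail [((0.5414754152297974, 0.23460809886455536), (0.3100607693195343, 0.1390487551689148), 82.38520050048828)] 0.02460785736959658
  pct [[0.4986, 0.0806, 0.0182], [0.5568, 0.2224, 0.0246], [0.6198, 0.3869, 0.0299]]
  edge 0 [0.03877167 0.5289109 ] 28 5 0.002733810279701627 [0.53278807 0.5405424 ]
  edge 1 [0.075634   0.56755968] 28 5 0.0033902849525238384 [0.57512308 0.59024988]
handle 104 [0.4897 0.3502 0.1353] [0.0167 0.01   0.0033] [[0.804, 0.011, 0.594], [-0.583, 0.208, 0.785], [-0.115, -0.978, 0.174]]
  extent -0.0342 0.027
target 195 [0.5429 0.1334 0.1439]
[[0.4969, 0.1018, 0.1112], [0.568, 0.1803, 0.1822]] [ 0.36057932 -0.06233211]
top camtop 0.5688 0.2983 0.0462 0.106 37.04472732543945 594 z 0.14575485501011365 mean [0.5614 0.3068 0.1457]
rail [((0.536858856678009, 0.23124858736991882), (0.122277170419693, 0.3124997019767761), 0.8613172769546509)] 0.02405077127113649
  pct [[0.4876, 0.0782, 0.0184], [0.5448, 0.2159, 0.0241], [0.5961, 0.385, 0.0296]]
  edge 0 [0.14018319 0.48976075] 22 16 0.0026507407997740768 [0.50377907 0.5318157 ]
  edge 1 [0.1317144  0.54239463] 22 10 0.0026020416251089883 [0.55556608 0.58190896]
handle 202 [0.4861 0.3493 0.1329] [0.0156 0.0132 0.0034] [[-0.823, 0.005, -0.569], [-0.54, 0.306, 0.784], [0.178, 0.952, -0.249]]
  extent -0.0283 0.0306
target 232 [0.5337 0.1349 0.1472]
[[0.4927, 0.1003, 0.1118], [0.5629, 0.1813, 0.1809]] [ 0.56833445 -0.16840628]
```

View pics/top_z.png

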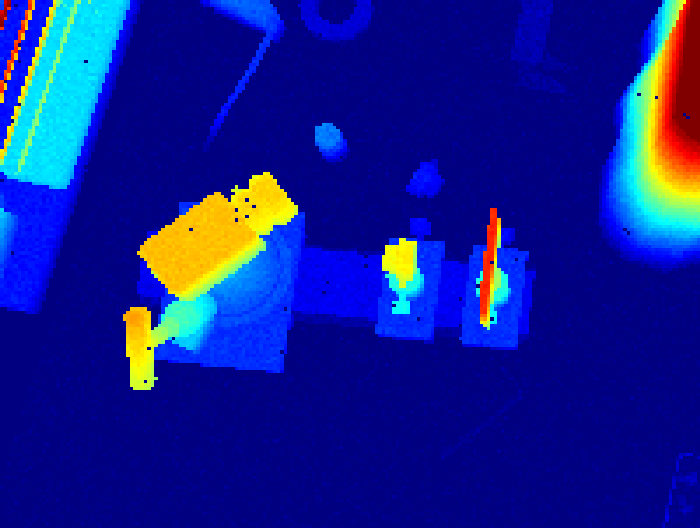

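```bash
cat >> h.py <<'E'
def ortho(c,z,o,yaw,x0,x1,y0,y1,s=2000):
    # image: col = (X-x0)*s, row=(y1-Y)*s in frame at o rotated by yaw
    Rz=np.array([[np.cos(yaw),-np.sin(yaw)],[np.sin(yaw),np.cos(yaw)]])
    A=np.zeros((3,3));A[:2,:2]=Rz@np.array([[1/s,0],[0,-1/s]]);A[:2,2]=Rz@np.array([x0,y1])+o
    M=np.zeros((3,3));M[:2]=A[:2];M[2,2]=z
    M[2,:2]=0
    H=c["intrinsics"]@(c["R"]@M+np.outer(c["t"],[0,0,1]))
    return cv2.warpPerspective(c["image"],H,(int((x1-x0)*s),int((y1-y0)*s)),flags=cv2.INTER_CUBIC|cv2.WARP_INVERSE_MAP)
E
python3 - <<'E'
from h import *
o=np.array([.559,.3135]);yaw=-.133
for n in("top","side"):
    c=pickle.load(open(n+"0.pkl","rb"))
    a=ortho(c,.024,o,yaw,-.06,.06,-.25,.09,1600);b=ortho(c,.146,o,yaw,-.11,.08,-.09,.09,1600)
    for im,xs,x0,y1 in((a,(-.033,.033),-.06,.09),(b,(0,),-.11,.09)):
        for x in xs: cv2.line(im,(int((x-x0)*1600),0),(int((x-x0)*1600),im.shape[0]),(0,0,255),1)
    cv2.line(a,(0,int((.09-.075)*1600)),(200,int((.09-.075)*1600)),(0,255,0),1)
    cv2.line(a,(0,int((.09+.235)*1600)),(200,int((.09+.235)*1600)),(0,255,0),1)
    R=np.zeros((550,510,3),np.uint8);R[:a.shape[0],:a.shape[1]]=a;R[:b.shape[0],200:200+b.shape[1]]=b[:, :310]
    cv2.imwrite(f"pics/{n}_o.png",R)
    # rail edges
    s=4000
    a=cv2.cvtColor(ortho(c,.024,o,yaw,-.06,.06,-.25,.09,s),6).astype(float)
    a=cv2.GaussianBlur(a,(0,0),5)
    for lo,hi,sg in((-.045,-.02,1),(.02,.045,-1)):
        pts=[]
        for Y in np.arange(-.235,.08,.003):
            r=a[int((.09-Y)*s)];g=sg*np.gradient(r);i0=int((lo+.06)*s);i1=int((hi+.06)*s);k=i0+np.argmax(g[i0:i1])
            if r[k+sg*20]>170 and r[k-sg*20]<130: pts.append((Y,k/s-.06))
        pts=np.array(pts)
        if len(pts)>6:
            for _ in range(3):
                f=np.polyfit(pts[:,0],pts[:,1],1);e=pts[:,1]-np.polyval(f,pts[:,0]);pts=pts[abs(e)<max(2*np.std(e),.0005)]
            print(n,"edge",lo,f.round(4),len(pts),pts[:,0].min().round(3),pts[:,0].max().round(3),np.std(e).round(5))
    W=np.load(n+"W.npy");Z=W[...,2]
    m=np.load(f"m_{n}_rail.npy")&(Z>.145)&(W[...,1]<.14);p=W[m]
    cc=p[:,:2].mean(0);u,sv,v=np.linalg.svd(p[:,:2]-cc);print("plate",len(p),cc.round(4),(sv/np.sqrt(len(p))).round(4),v[0].round(3),np.arctan2(*(v[0][::-1]*np.sign(v[0][0]))))
    ax=cc+.206*np.array([-np.sin(yaw),np.cos(yaw)]);print(" axis from plate",ax)
    m=(W[...,1]>.33)&(W[...,1]<.6)&(W[...,0]>.3)&(W[...,0]<.7)&(Z>.05);p=W[m];p=p[p[:,1]>.37];print("near wall",len(p),np.percentile(p,[0,1,50,100],axis=0).round(3).tolist() if len(p) else"")
E
```

```text
top edge -0.045 [ 0.0319 -0.034 ] 54 -0.235 0.074 0.00629
top edge 0.02 [0.0365 0.0363] 46 -0.235 0.065 0.00345
plate 95 [0.5273 0.1072] [0.0218 0.0018] [-0.99   0.143] -0.14384685843655973
 axis from plate [0.55458978 0.31142052]
near wall 37000 [[0.3, 0.402, 0.05], [0.306, 0.411, 0.064], [0.53, 0.526, 0.405], [0.7, 0.584, 0.696]]
side edge -0.045 [ 0.0102 -0.0291] 41 -0.235 0.071 0.00118
side edge 0.02 [-0.0289  0.0386] 54 -0.184 0.071 0.00457
plate 65 [0.5404 0.1072] [0.0234 0.0015] [ 0.988 -0.155] -0.15548507992608254
 axis from plate [0.56774439 0.31139668]
near wall 17860 [[0.3, 0.403, 0.05], [0.311, 0.406, 0.066], [0.63, 0.527, 0.449], [0.7, 0.593, 0.754]]
```

View pics/top_o.png

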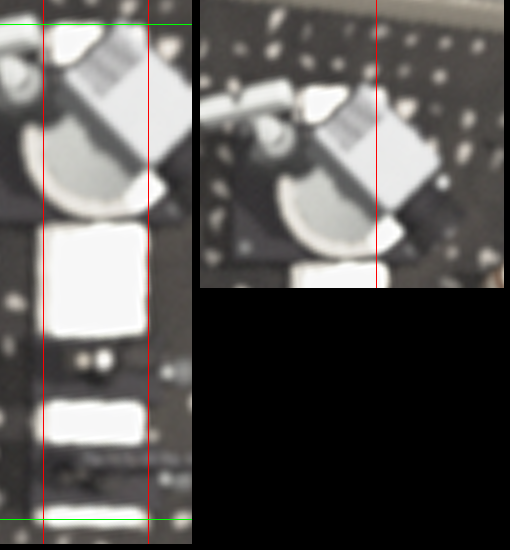

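View pics/side_o.png

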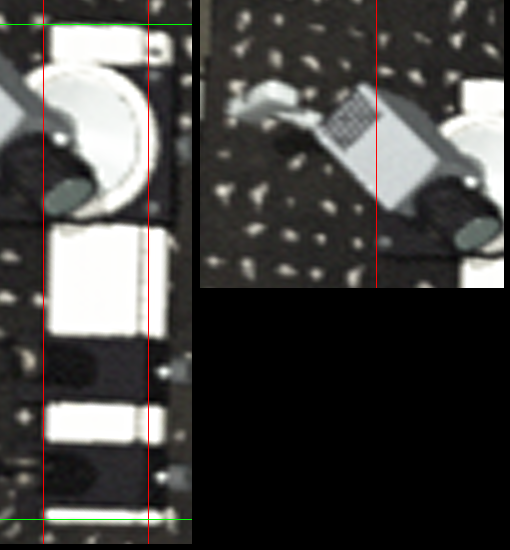

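```bash
python3 - <<'E'
from h import *
for n in("side","top"):
    W=np.load(n+"W.npy").reshape(-1,3)
    print(n)
    for x in np.arange(.3,.75,.1):
        print(x.round(2),[ (lambda q:(round(float(np.percentile(q[:,1],1)),3),len(q)) if len(q)>5 else None)(W[(abs(W[:,0]-x)<.05)&(W[:,1]>.37)&(W[:,1]<.9)&(abs(W[:,2]-z)<.03)]) for z in(.0,.06,.12,.18,.24,.3,.4,.5)])
    p=W[(abs(W[:,0]-.485)<.05)&(abs(W[:,1]-.35)<.04)&(W[:,2]>.05)];print(len(p),p.min(0),p.max(0))
E
```

```text
side
0.3 [(0.372, 198), (0.569, 156), (0.57, 168), (0.57, 187), (0.569, 212), (0.57, 227), (0.57, 276), (0.569, 81)]
0.4 [(0.372, 1041), (0.544, 169), (0.543, 168), (0.543, 173), (0.543, 217), (0.543, 245), (0.543, 297), (0.543, 354)]
0.5 [(0.378, 907), (0.471, 130), (0.496, 115), (0.495, 129), (0.495, 135), (0.53, 131), (0.496, 162), (0.495, 213)]
0.6 [(0.371, 939), (0.431, 429), (0.448, 321), (0.45, 404), (0.449, 482), (0.449, 556), (0.44, 807), (0.44, 995)]
0.7 [(0.371, 729), (0.405, 918), (0.422, 329), (0.421, 356), (0.422, 356), (0.421, 432), (0.407, 512), (0.404, 576)]
144 [0.45535089 0.31260322 0.10928529] [0.53498066 0.36228673 0.15665462]
top
0.3 [(0.373, 502), (0.568, 492), (0.568, 588), (0.568, 738), (0.569, 917), (0.568, 1170), (0.568, 1650), None]
0.4 [(0.371, 2052), (0.542, 452), (0.541, 555), (0.541, 677), (0.541, 843), (0.541, 1069), (0.541, 1650), (0.541, 527)]
0.5 [(0.373, 1458), (0.474, 491), (0.494, 557), (0.494, 672), (0.494, 825), (0.494, 1053), (0.494, 1601), (0.494, 2360)]
0.6 [(0.372, 1108), (0.429, 627), (0.447, 345), (0.448, 420), (0.447, 481), (0.448, 599), (0.438, 989), (0.438, 1640)]
0.7 [(0.371, 801), (0.403, 1225), (0.42, 258), (0.422, 250), (0.418, 356), (0.42, 444), (0.405, 785), (0.403, 1538)]
471 [0.45441049 0.31053076 0.05049101] [0.53477709 0.36044101 0.1539039 ]
```

```bash
cat >> h.py <<'E'
def frame(az,phi,tilt=np.radians(35)):
    z=np.array([np.sin(tilt)*np.cos(az),np.sin(tilt)*np.sin(az),np.cos(tilt)])
    x0=np.cross([0,0,1],z);x0/=np.linalg.norm(x0)
    return np.stack([x0,np.cross(z,x0),z],1)@Ro.from_euler('z',phi).as_matrix()
def sdf(p,q):
    c=q[:3];R=frame(q[3],q[4]);l=(p-c)@R
    d=abs(l)-np.array([.032,.0065,.009]);b=np.linalg.norm(np.maximum(d,0),axis=1)+np.minimum(d.max(1),0)
    r=np.hypot(l[:,0],l[:,1])
    def cyl(rad,z0,z1):
        e=np.stack([r-rad,abs(l[:,2]-(z0+z1)/2)-(z1-z0)/2],1);return np.linalg.norm(np.maximum(e,0),axis=1)+np.minimum(e.max(1),0)
    return np.min([b,cyl(.005,-.037,0),cyl(.008,-.049,-.037),cyl(.014,-.065,-.049)],axis=0)
def fit_handle(p,q0,prior=None):
    from scipy.optimize import least_squares
    return least_squares(lambda q:np.r_[sdf(p,q)/.002, 0 if prior is None else (q[3]-prior)/.1],q0,loss="soft_l1")
E
python3 - <<'E'
from h import *
A=[]
for n in("side","top"):
    W=np.load(n+"W.npy").reshape(-1,3)
    p=W[(W[:,0]>.44)&(W[:,0]<.53)&(W[:,1]>.325)&(W[:,1]<.375)&(W[:,2]>.085)&(W[:,2]<.18)]
    best=None
    for az0 in(2.4,2.65,2.9):
      for ph in np.arange(0,3.1,.4):
        r=fit_handle(p,[.488,.347,.128,az0,ph])
        if best is None or r.cost<best.cost: best=r
    q=best.x;print(n,len(p),best.cost.round(2),q.round(4),"bar",frame(q[3],q[4])[:,0].round(3),"med",np.median(abs(sdf(p,q))), "rad",np.linalg.norm(q[:2]-[.56,.3135]),"az from axis",np.arctan2(q[1]-.3135,q[0]-.56))
E
```

```text
side 125 90.4 [0.4852 0.3535 0.1323 2.4791 2.0375] bar [ 0.854 -0.095  0.512] med 0.0010435405410082511 rad 0.08481421904413845 az from axis 2.6503278152188456
top 304 182.86 [0.4832 0.3526 0.1298 2.6156 1.9342] bar [ 0.841 -0.077  0.536] med 0.0008096419133592561 rad 0.08619678633672379 az from axis 2.671182109282513
```

```bash
cat >> h.py <<'E'
C=np.array([.484,.353,.131]);AZ=2.65
_b=np.array([.848,-.086,.524]);_F=frame(AZ,0);PH=np.arctan2(_b@_F[:,1],_b@_F[:,0])
def hpose(th,s=1,back=0.,C=C,lead=.0016):
    R=frame(AZ,PH+th);z=R[:,2];y=R[:,1]*s
    T=np.stack([y,np.cross(-z,y),-z],1)
    return C+(lead*th-.019+back)*z, Ro.from_matrix(T).as_quat()
E
python3 - <<'E'
from h import *
from bench import *
print(PH,frame(AZ,PH).round(3).tolist())
for s in(1,-1):
    for back in(.1,0):
        for th in(0,.5,1,1.5,-.3):
            p,q=hpose(th,s,back);j=inverse_kinematics(p,q);print(s,back,th,p.round(3),None if j is None else np.round(j,2))
yaw=-.143
for s in (0,np.pi):
  for pan in(.8,.4,0):
    a=yaw+pan+s
    T=np.array([[np.cos(a),np.sin(a),0],[np.sin(a),-np.cos(a),0],[0,0,-1]])
    j=inverse_kinematics(np.array([.56,.3135,.113]),Ro.from_matrix(T).as_quat());print("cam",s,pan,None if j is None else np.round(j,2))
print(current_force(),current_clock())
E
```

```text
1.9011482722723752 [[0.836, 0.212, -0.506], [-0.08, 0.959, 0.271], [0.543, -0.186, 0.819]]
1 0.1 0 [0.443 0.375 0.197] [ 0.96  0.38  1.75 -0.71  1.06 -0.07]
1 0.1 0.5 [0.443 0.375 0.198] [ 0.96  0.38  1.75 -0.71  1.06 -0.57]
1 0.1 1 [0.442 0.375 0.199] [ 0.96  0.38  1.75 -0.71  1.06 -1.08]
1 0.1 1.5 [0.442 0.376 0.199] [ 0.96  0.38  1.75 -0.71  1.06 -1.58]
1 0.1 -0.3 [0.443 0.375 0.197] [ 0.96  0.38  1.75 -0.71  1.06  0.23]
1 0 0 [0.494 0.348 0.115] [ 0.86  0.5   1.81 -0.82  0.87  0.01]
1 0 0.5 [0.493 0.348 0.116] [ 0.86  0.5   1.81 -0.82  0.87 -0.49]
1 0 1 [0.493 0.348 0.117] [ 0.86  0.5   1.81 -0.82  0.87 -1.  ]
1 0 1.5 [0.492 0.349 0.117] [ 0.86  0.5   1.81 -0.82  0.87 -1.5 ]
1 0 -0.3 [0.494 0.348 0.115] [ 0.85  0.5   1.81 -0.82  0.87  0.31]
-1 0.1 0 [0.443 0.375 0.197] None
-1 0.1 0.5 [0.443 0.375 0.198] [ 0.96  0.38  1.75 -0.71  1.06  2.57]
-1 0.1 1 [0.442 0.375 0.199] [ 0.96  0.38  1.75 -0.71  1.06  2.07]
-1 0.1 1.5 [0.442 0.376 0.199] [ 0.96  0.38  1.75 -0.71  1.06  1.57]
-1 0.1 -0.3 [0.443 0.375 0.197] [ 0.96  0.38  1.75 -0.71  1.06 -2.92]
-1 0 0 [0.494 0.348 0.115] None
-1 0 0.5 [0.493 0.348 0.116] [ 0.86  0.5   1.81 -0.82  0.87  2.65]
-1 0 1 [0.493 0.348 0.117] [ 0.86  0.5   1.81 -0.82  0.87  2.15]
-1 0 1.5 [0.492 0.349 0.117] [ 0.86  0.5   1.81 -0.82  0.87  1.65]
-1 0 -0.3 [0.494 0.348 0.115] [ 0.85  0.5   1.81 -0.82  0.87 -2.84]
cam 0 0.8 [ 0.4   0.53  1.53 -0.    1.09 -0.25]
cam 0 0.4 [ 0.4   0.53  1.53 -0.    1.09  0.15]
cam 0 0 [ 0.4   0.53  1.53 -0.    1.09  0.55]
cam 3.141592653589793 0.8 [ 0.4   0.53  1.53 -0.    1.09  2.89]
cam 3.141592653589793 0.4 None
cam 3.141592653589793 0 [ 0.4   0.53  1.53 -0.    1.09 -2.6 ]
[0.52288473 0.63088196 0.3079574 ] 0.8
```

```bash
python3 - <<'E'
from h import *
from bench import *
W=np.load("sideW.npy").reshape(-1,3);W2=np.load("topW.npy").reshape(-1,3);W=np.r_[W,W2]
for y in np.arange(-.6,.11,.1):
    q=W[(abs(W[:,1]-y)<.05)&(W[:,2]>.08)&(W[:,0]>.2)&(W[:,0]<1)];print(y.round(2),len(q),np.percentile(q[:,[0,2]],[1,50,99],axis=0).round(2).tolist() if len(q) else"")
for p in([.15,-.42,.42],[.42,.0,.42]):
    j=inverse_kinematics(p,current_orientation());print(p,j)
p,q=hpose(0,1,.15);print(p,inverse_kinematics(p,q))
E
```

```text
-0.6 1726 [[0.21, 0.23], [0.25, 0.35], [0.27, 0.52]]
-0.5 8286 [[0.2, 0.25], [0.85, 0.28], [0.99, 0.54]]
-0.4 19576 [[0.49, 0.13], [0.78, 0.28], [0.99, 0.28]]
-0.3 20914 [[0.51, 0.11], [0.76, 0.28], [0.99, 0.28]]
-0.2 19543 [[0.53, 0.11], [0.77, 0.28], [1.0, 0.28]]
-0.1 26643 [[0.26, 0.09], [0.65, 0.28], [0.99, 0.77]]
-0.0 13299 [[0.21, 0.09], [0.25, 0.44], [0.76, 0.7]]
0.1 4083 [[0.2, 0.08], [0.23, 0.3], [1.0, 0.46]]
[0.15, -0.42, 0.42] [-1.38284924e+00 -1.12747067e-03  1.48980594e+00 -4.04674786e-05
  1.65297453e+00 -1.77868962e-01]
[0.42, 0.0, 0.42] [-1.64831770e-01 -4.43869370e-02  1.53170266e+00  4.28432425e-05
  1.65433562e+00  1.04015540e+00]
[0.41775922 0.38846767 0.23830892] [ 1.01400106  0.33047624  1.70271832 -0.67405264  1.16051446 -0.1014218 ]
```

```bash
python3 - <<'E'
from h import *
from bench import *
q0=current_orientation()
move_gripper(.05)
move_ptp([.15,-.42,.42],q0); print(current_clock())
j=list(current_joint_pos()); 
p,q=hpose(0,1,.13)
goto_joints([.5,-.0,1.5,-.3,1.5,-.15]); print(current_position(),current_clock())
move_ptp(p,q);print(current_clock(),current_position(),p)
p,q=hpose(0,1,.05);servo_line(p,q,rate=.1);print(current_clock(),current_force(),current_torque())
for n in("side","top"):
    c=capture(n);cv2.imwrite(f"pics/{n}1.png",c["image"]);pickle.dump(c,open(n+"1.pkl","wb"))
    a,b,cc,d=(120,300,290,490) if n=="side" else (130,290,130,330)
    cv2.imwrite(f"pics/{n}1z.png",cv2.resize(c["image"][a:b,cc:d],None,fx=3.3,fy=3.3,interpolation=2))
E
```

```text
2.5333
[0.45386251 0.19753565 0.4356912 ] 4.9833
6.0917 [0.42887067 0.38294623 0.22313062] [0.42787232 0.38305276 0.22192588]
7.0417 [ 0.15533257  0.78209544 -0.10887261] [ 0.14025049  0.1130079  -0.01671797]
```

View pics/side1z.png

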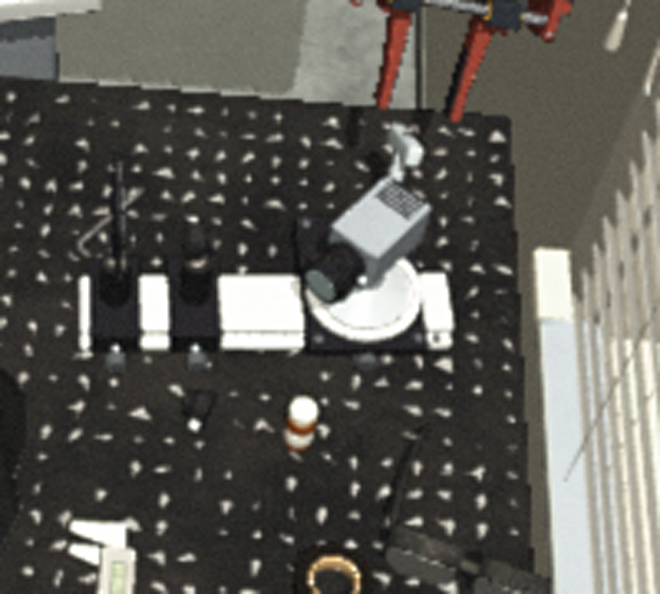

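View pics/top1z.png

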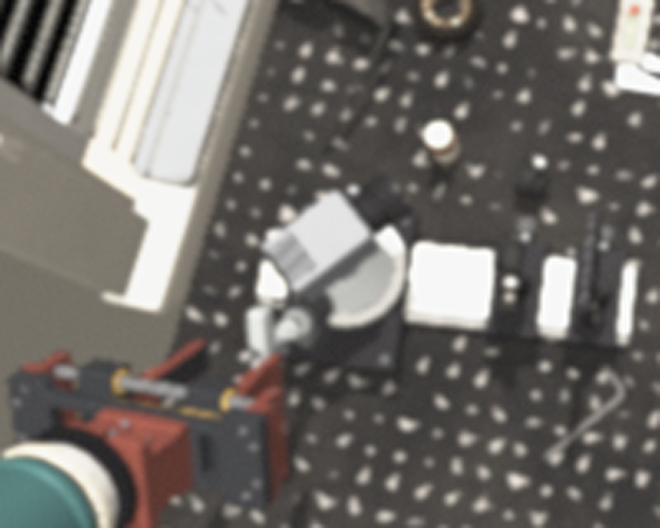

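```bash
python3 - <<'E'
from h import *
from bench import *
p,q=hpose(0,1,.0);print(servo_line(p,q,rate=.06,contact_N=6));print(current_clock(),current_position(),p,current_force())
f0=current_force()
for n in("side","top"):
    c=capture(n)
    a,b,cc,d=(100,260,330,490) if n=="side" else (170,290,150,300)
    cv2.imwrite(f"pics/{n}2z.png",cv2.resize(c["image"][a:b,cc:d],None,fx=3.3,fy=3.3,interpolation=2))
E
```

```text
False
8.125 [0.49367038 0.34800711 0.11561668] [0.49360744 0.34785583 0.11543611] [-1.3181073   1.12604819  0.08167824]
```

View pics/side2z.png

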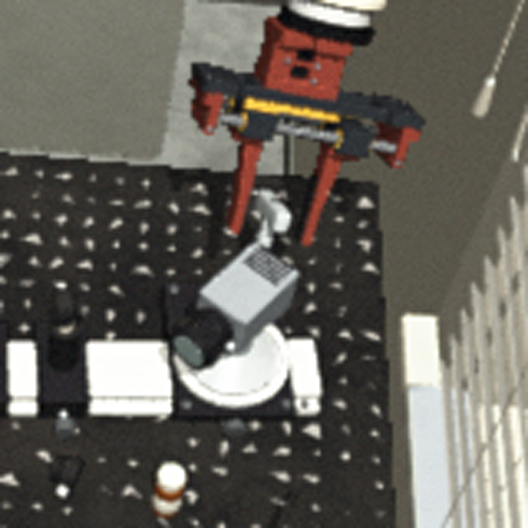

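View pics/top2z.png

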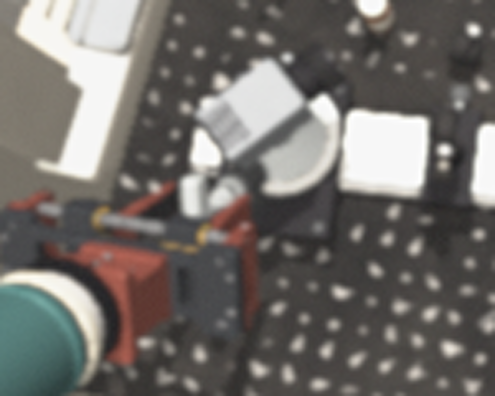

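```bash
python3 - <<'E'
from h import *
from bench import *
f0=np.array(current_force());t0=np.array(current_torque())
move_gripper(.0);sleep(.2)
R=Ro.from_quat(current_orientation())
print(current_clock(),current_finger_gap(),"dF tool",R.inv().apply(np.array(current_force())-f0).round(2),"dT",R.inv().apply(np.array(current_torque())-t0).round(3),current_position())
E
```

```text
9.0917 0.012797893147439959 dF tool [ 1.24 -0.64  0.43] dT [ 0.123  0.104 -0.231] [0.49365282 0.34799565 0.11542902]
```

```bash
python3 - <<'E'
from h import *
from bench import *
for th in (.1,.2,.4,.6,.8):
    p,q=hpose(th);servo_line(p,q,rate=.05)
    R=Ro.from_quat(current_orientation())
    print(th,current_clock(),round(current_finger_gap(),4),"F",R.inv().apply(np.array(current_force())).round(2),"T",R.inv().apply(np.array(current_torque())).round(3))
    if np.linalg.norm(current_force())>30: break
E
```

```text
0.1 9.3417 0.0128 F [ 1.91 -0.98  0.7 ] T [ 0.156  0.444 -0.083]
0.2 9.5917 0.0129 F [ 3.44 -1.44  1.27] T [ 0.126  0.794 -0.034]
0.4 9.9417 0.0126 F [6.64 0.76 2.58] T [-0.047  1.294 -0.043]
0.6 10.2917 0.013 F [7.86 2.62 4.86] T [-0.346  1.597  0.017]
0.8 10.6417 0.0132 F [7.36 3.37 4.36] T [-0.626  1.79  -0.008]
```

```bash
python3 - <<'E'
from h import *
from bench import *
for n in("side","top"):
    c=capture(n)
    a,b,cc,d=(130,230,370,470) if n=="side" else (190,270,170,270)
    cv2.imwrite(f"pics/{n}3z.png",cv2.resize(c["image"][a:b,cc:d],None,fx=5,fy=5,interpolation=2))
E
```

```text
(no output)
```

View pics/side3z.png

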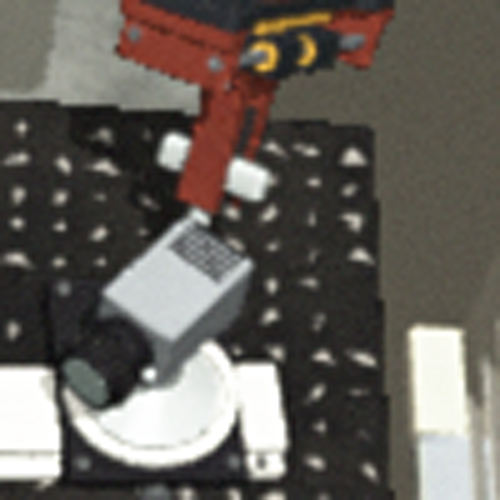

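View pics/top3z.png

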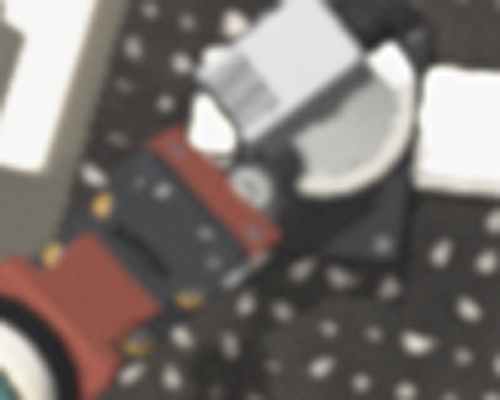

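```bash
python3 - <<'E'
from h import *
from bench import *
for th in (.95,1.1,1.2,1.3):
    p,q=hpose(th);servo_line(p,q,rate=.05)
    R=Ro.from_quat(current_orientation())
    print(th,current_clock(),round(current_finger_gap(),4),"F",R.inv().apply(np.array(current_force())).round(2),"T",R.inv().apply(np.array(current_torque())).round(3))
    if np.linalg.norm(current_force())>30: break
# release & back off
move_gripper(.045);print(current_clock(),current_force())
p,q=hpose(1.3,1,.09);servo_line(p,q,rate=.15)
p,q=hpose(1.3,1,.16);move_ptp(p,q);print(current_clock(),current_force())
for n in("side","top"):
    c=capture(n);pickle.dump(c,open(n+"4.pkl","wb"))
    a,b,cc,d=(130,230,370,470) if n=="side" else (190,270,170,270)
    cv2.imwrite(f"pics/{n}4z.png",cv2.resize(c["image"][a:b,cc:d],None,fx=5,fy=5,interpolation=2))
E
```

```text
0.95 11.0417 0.0129 F [9.19 5.16 4.81] T [-0.883  1.86   0.035]
1.1 11.3417 0.0129 F [9.78 6.05 5.07] T [-1.164  1.952  0.003]
1.2 11.5917 0.013 F [8.85 7.91 4.77] T [-1.351  1.995 -0.031]
1.3 11.8417 0.0128 F [8.81 7.75 3.31] T [-1.572  1.925 -0.019]
12.525 [ 0.22262027  0.19893891 -0.30830538]
13.6583 [ 0.29976509  0.37990296 -0.66498727]
```

View pics/side4z.png

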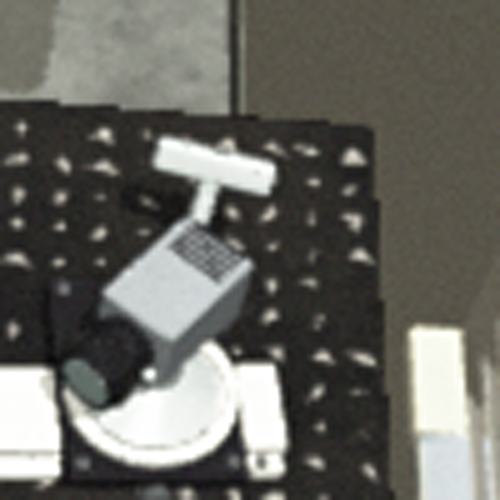

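View pics/top4z.png

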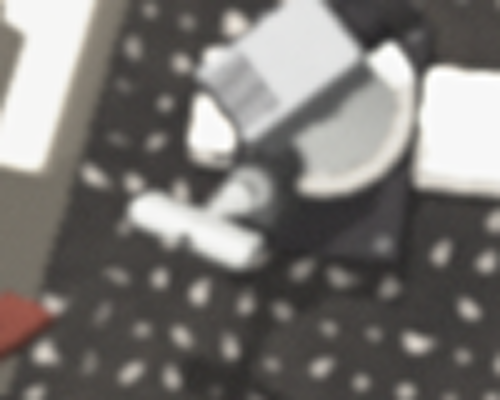

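```bash
python3 - <<'E'
from h import *
for n in("side","top"):
    W=cloud(pickle.load(open(n+"4.pkl","rb"))).reshape(-1,3)
    p=W[(W[:,0]>.44)&(W[:,0]<.53)&(W[:,1]>.31)&(W[:,1]<.395)&(W[:,2]>.085)&(W[:,2]<.18)]
    p=p[~((p[:,1]<.33)&(p[:,0]>.5))]
    best=None
    for az0 in(2.5,2.65,2.8):
      for ph in(2.8,3.1,3.4):
        r=fit_handle(p,[.484,.353,.131,az0,ph])
        if best is None or r.cost<best.cost: best=r
    q=best.x;print(n,len(p),best.cost.round(2),q.round(4),"dphi",q[4]-PH,"bar",frame(q[3],q[4])[:,0].round(3))
    Rf=frame(AZ,PH);b=frame(q[3],q[4])[:,0];print("turn",np.arctan2(b@Rf[:,1],b@Rf[:,0]))
E
```

```text
side 203 138.62 [0.4817 0.3554 0.1325 2.5771 3.2706] dphi 1.3694036488467172 bar [ 0.442  0.894 -0.074]
turn 1.3097331267466856
top 284 87.6 [0.4819 0.3531 0.1314 2.6035 3.2524] dphi 1.3512751594537151 bar [ 0.432  0.9   -0.063]
turn 1.3132492551173174
```

```bash
cat >> h.py <<'E'
def cpose(a,z,o=(.559,.3135)):
    T=np.array([[np.cos(a),np.sin(a),0],[np.sin(a),-np.cos(a),0],[0,0,-1]])
    return np.array([o[0],o[1],z]),Ro.from_matrix(T).as_quat()
E
python3 - <<'E'
from h import *
from bench import *
move_gripper(.066)
move_ptp(*cpose(.658,.24));print(current_clock(),current_position(),np.round(current_force(),2))
print(servo_line(*cpose(.658,.165),rate=.12))
for n in("side","top"):
    c=capture(n);pickle.dump(c,open(n+"5.pkl","wb"))
    a,b,cc,d=(110,230,350,470) if n=="side" else (150,270,170,290)
    cv2.imwrite(f"pics/{n}5z.png",cv2.resize(c["image"][a:b,cc:d],None,fx=4,fy=4,interpolation=2))
print(current_clock())
E
```

```text
15.3667 [0.55806269 0.31358878 0.23963105] [-0.25  0.22 -1.13]
False
16.2417
```

View pics/side5z.png

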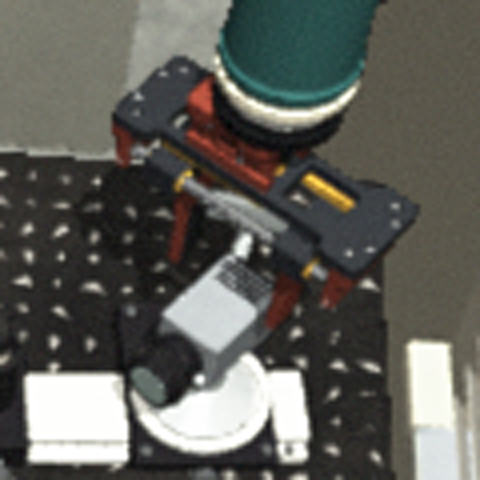

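View pics/top5z.png

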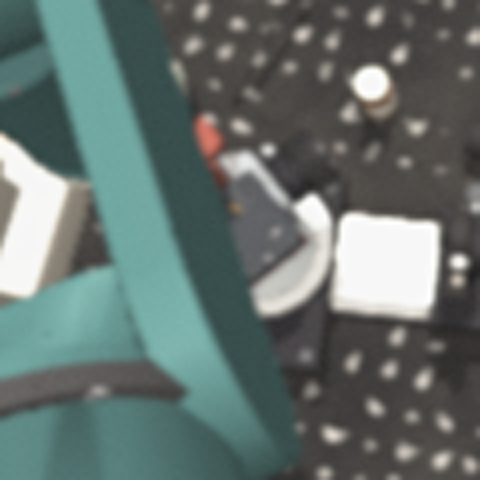

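```bash
python3 - <<'E'
from h import *
from bench import *
print(servo_line(*cpose(.658,.116),rate=.08,contact_N=6),current_position())
f0=np.array(current_force());t0=np.array(current_torque())
if current_position()[2]<.12:
    move_gripper(.03);sleep(.1)
    R=Ro.from_quat(current_orientation())
    print(current_clock(),current_finger_gap(),"dF world",(np.array(current_force())-f0).round(2),"dT",(np.array(current_torque())-t0).round(3))
E
```

```text
False [0.55919699 0.31356086 0.1160135 ]
17.55 0.04590839153000117 dF world [-3.55 -3.72  4.95] dT [-0.751  0.805  0.024]
```

```bash
python3 - <<'E'
from h import *
from bench import *
o=np.array([.559,.3135])-.0007*np.array([.79,.61])
for a in (.658,.6,.5,.35,.2,.05,-.08,-.143):
    servo_line(*cpose(a,.116,o),rate=.05)
    f=np.array(current_force());print(a,round(current_clock(),2),round(current_finger_gap(),4),f.round(2),np.array(current_torque()).round(3))
    if np.linalg.norm(f)>25:break
E
```

```text
0.658 17.8 0.0456 [-3.54 -2.37  6.11] [-0.918  0.801  0.056]
0.6 18.05 0.0461 [-2.69 -1.96  6.62] [-0.911  0.829 -0.022]
0.5 18.3 0.0461 [-2.63 -2.55  5.66] [-0.839  0.837 -0.039]
0.35 18.6 0.0458 [-2.5  -2.52  5.89] [-0.838  0.842 -0.021]
0.2 18.9 0.0459 [-1.67 -2.42  6.13] [-0.775  0.875 -0.062]
0.05 19.2 0.0459 [-1.18 -2.56  6.08] [-0.664  0.927 -0.039]
-0.08 19.48 0.0458 [-1.54 -2.32  5.7 ] [-0.606  0.995 -0.103]
-0.143 19.73 0.0462 [-1.23 -3.28  5.57] [-0.598  0.967 -0.013]
```

Turned freely. Release, lift, and look.

```bash
python3 - <<'E'
from h import *
from bench import *
move_gripper(.066)
servo_line(*cpose(-.143,.2),rate=.15)
p,q=hpose(1.3,1,.16);move_ptp(p,q);print(current_clock(),current_force())
for n in("side","top"):
    c=capture(n);pickle.dump(c,open(n+"6.pkl","wb"));cv2.imwrite(f"pics/{n}6.png",c["image"])
    W=cloud(c);m=silhouettes(n,"camera")[0]["region"]&(W[...,2]>.141)&(W[...,2]<.151);p=W[m]
    print(n,cv2.minAreaRect(p[:,:2].astype(np.float32)),len(p))
    R=[]
    for z in(.024,.146):
        im=ortho(c,z,np.array([.56,.3135]),-.143,-.11,.06,-.25,.09,1700)
        if z>.1:
            for x in(-.023,.023):cv2.line(im,(int((x+.11)*1700),50),(int((x+.11)*1700),300),(0,0,255),1)
        else:
            for x in(-.033,.033):cv2.line(im,(int((x+.11)*1700),50),(int((x+.11)*1700),570),(0,0,255),1)
        R.append(im)
    cv2.imwrite(f"pics/{n}6o.png",np.hstack(R))
E
```

```text
22.6833 [ 0.65962609  0.2233233  -0.46115519]
side ((0.5591837763786316, 0.2957858443260193), (0.10677028447389603, 0.046563368290662766), 82.1939926147461) 447
top ((0.5570104122161865, 0.295121431350708), (0.10694994777441025, 0.046110354363918304), 81.3143539428711) 592
```

View pics/side6o.png

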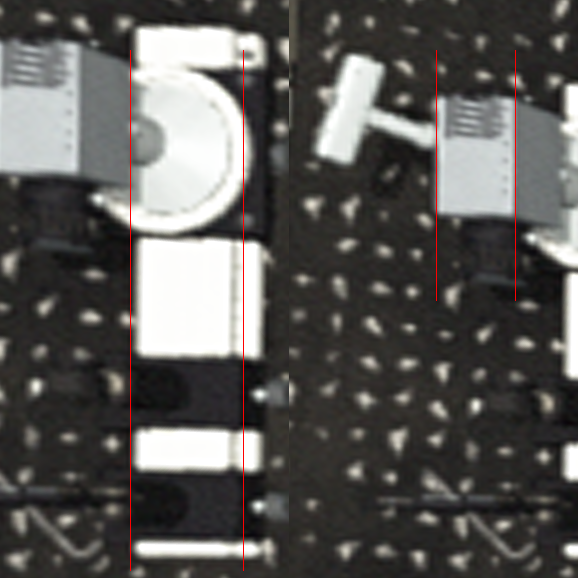

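View pics/top6o.png

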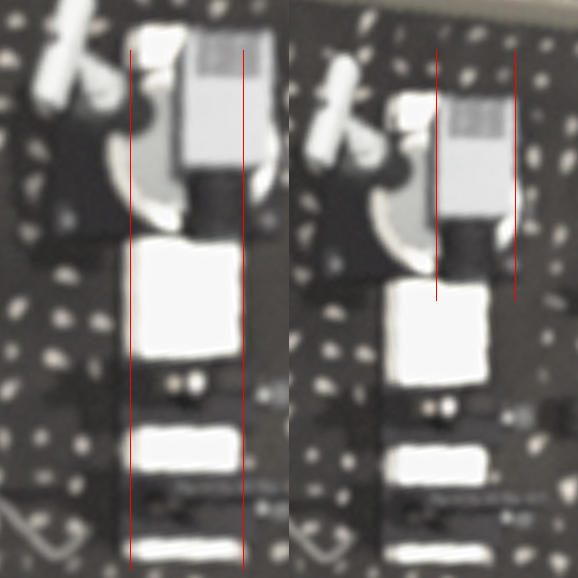

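```bash
cat >> h.py <<'E'
C=np.array([.4832,.3536,.130]);AZ=2.62
_b=np.array([.437,.897,-.068]);_F=frame(AZ,0);PH=np.arctan2(_b@_F[:,1],_b@_F[:,0])-1.31
def hpose(th,s=1,back=0.,C=C,lead=.0016):
    R=frame(AZ,PH+th);z=R[:,2];y=R[:,1]*s
    T=np.stack([y,np.cross(-z,y),-z],1)
    return C+(lead*th-.019+back)*z, Ro.from_matrix(T).as_quat()
E
python3 - <<'E'
from h import *
from bench import *
def tf():
    R=Ro.from_quat(current_orientation());return R.inv().apply(np.array(current_force())),R.inv().apply(np.array(current_torque()))
print(PH)
move_gripper(.04)
move_ptp(*hpose(1.31,1,.1))
print(servo_line(*hpose(1.31,1,.04),rate=.12))
print(servo_line(*hpose(1.31,1,0),rate=.07,contact_N=6),current_clock());sleep(.1)
f0,t0=tf();print(f0.round(2),t0.round(3));np.save("ft0.npy",[f0,t0])
move_gripper(0);sleep(.1)
f,t=tf();print(current_clock(),current_finger_gap(),(f-f0).round(2),(t-t0).round(3))
c=capture("side");cv2.imwrite("pics/side7z.png",cv2.resize(c["image"][110:230,350:470],None,fx=4,fy=4,interpolation=2))
E
```

```text
-4.35670020323505
False
False 25.2167
[-0.53  0.37  0.08] [-0.11   0.291  0.109]
25.9583 0.012791575327140559 [ 4.74 -0.1  -1.89] [-0.022  0.617  0.07 ]
```

View pics/side7z.png

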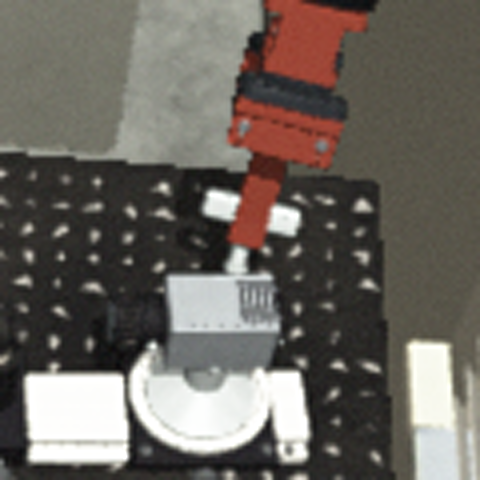

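```bash
python3 - <<'E'
from h import *
from bench import *
f0,t0=np.load("ft0.npy")
def tf():
    R=Ro.from_quat(current_orientation());return R.inv().apply(np.array(current_force()))-f0,R.inv().apply(np.array(current_torque()))-t0
C2=C+.0006*frame(AZ,PH+1.31)[:,1]
for th in (1.31,1.1,.9,.7,.5,.35,.2,.1):
    servo_line(*hpose(th,C=C2),rate=.05)
    f,t=tf();print(th,round(current_clock(),2),round(current_finger_gap(),4),f.round(1),t.round(3))
    if np.linalg.norm(f)>30:break
E
```

```text
1.31 26.26 0.013 [ 3.4 -0.4 -5. ] [-0.026  0.536  0.158]
1.1 26.62 0.0131 [ 4.1 -0.9 -4.7] [0.217 0.623 0.139]
0.9 26.97 0.0125 [ 3.4 -2.1 -4.6] [0.318 0.61  0.081]
0.7 27.32 0.0127 [ 2.9 -2.1 -4. ] [0.552 0.542 0.105]
0.5 27.67 0.0124 [ 2.6 -2.4 -4.9] [0.688 0.442 0.045]
0.35 27.97 0.0127 [ 1.7 -2.9 -5.3] [0.84  0.405 0.07 ]
0.2 28.27 0.0129 [ 0.7 -3.  -5.5] [0.911 0.282 0.095]
0.1 28.52 0.0124 [-0.5 -3.4 -5.9] [0.968 0.174 0.026]
```

```bash
python3 - <<'E'
from h import *
from bench import *
f0,t0=np.load("ft0.npy")
def tf():
    F=[];T=[]
    for _ in range(6):
        R=Ro.from_quat(current_orientation());F.append(R.inv().apply(np.array(current_force()))-f0);T.append(R.inv().apply(np.array(current_torque()))-t0);sleep(.01)
    return np.mean(F,0),np.mean(T,0)
C2=C+.0006*frame(AZ,PH+1.31)[:,1]
for th in (.05,0,-.05,-.1,-.15):
    servo_line(*hpose(th,C=C2),rate=.05)
    f,t=tf();print(th,round(current_clock(),2),round(current_finger_gap(),4),f.round(1),t.round(3), np.round(current_joint_torque(),2)[5])
    if np.linalg.norm(f)>30 or t[2]<-.6:break
for n in("side","top"):
    c=capture(n);pickle.dump(c,open(n+"8.pkl","wb"))
    a,b,cc,d=(120,220,370,470) if n=="side" else (180,280,170,270)
    cv2.imwrite(f"pics/{n}8z.png",cv2.resize(c["image"][a:b,cc:d],None,fx=5,fy=5,interpolation=2))
E
```

```text
0.05 28.82 0.0126 [ 0.2 -3.  -5.8] [ 0.966  0.163 -0.017] -0.04
0 29.12 0.0131 [-0.3 -3.1 -6.1] [ 0.989  0.128 -0.016] -0.03
-0.05 29.42 0.0128 [-0.3 -3.2 -6.4] [ 1.014  0.067 -0.024] -0.03
-0.1 29.72 0.0131 [-0.6 -2.9 -6.4] [ 0.997  0.002 -0.042] -0.02
-0.15 30.02 0.013 [-0.7 -2.7 -6.2] [ 0.982 -0.05  -0.012] -0.02
```

View pics/side8z.png

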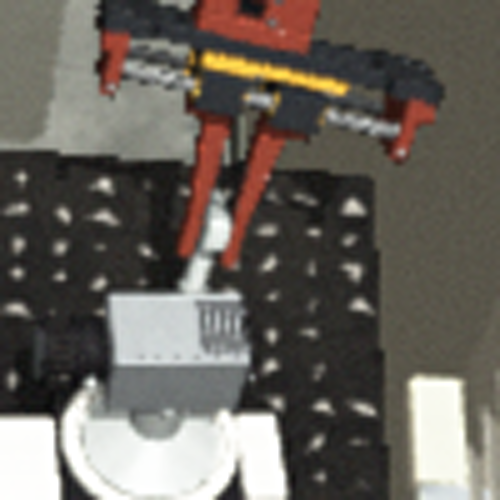

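View pics/top8z.png

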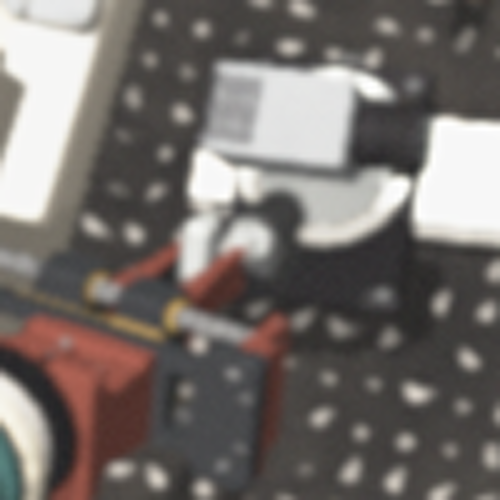

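```bash
python3 - <<'E'
from h import *
from bench import *
f0,t0=np.load("ft0.npy")
def tf():
    F=[];T=[]
    for _ in range(6):
        R=Ro.from_quat(current_orientation());F.append(R.inv().apply(np.array(current_force()))-f0);T.append(R.inv().apply(np.array(current_torque()))-t0);sleep(.01)
    return np.mean(F,0),np.mean(T,0)
C2=C+.0006*frame(AZ,PH+1.31)[:,1]
for th in (-.2,-.25,-.3,-.35):
    servo_line(*hpose(th,C=C2),rate=.05)
    f,t=tf();print(th,round(current_clock(),2),round(current_finger_gap(),4),f.round(1),t.round(3), np.round(current_joint_torque(),2)[5])
    if np.linalg.norm(f)>30 or t[2]<-.3:break
E
```

```text
-0.2 30.42 0.013 [-1.  -2.5 -7.5] [ 0.835 -0.296 -0.604] 0.54
```

```bash
python3 - <<'E'
from h import *
from bench import *
C2=C+.0006*frame(AZ,PH+1.31)[:,1]
servo_line(*hpose(-.18,C=C2),rate=.05)
move_gripper(.045)
servo_line(*hpose(-.18,1,.09,C=C2),rate=.12)
move_ptp(*hpose(-.18,1,.18,C=C2));print(current_clock(),current_force())
for n in("side","top"):
    c=capture(n);pickle.dump(c,open(n+"9.pkl","wb"));cv2.imwrite(f"pics/{n}9.png",c["image"])
    W=cloud(c);m=silhouettes(n,"camera")[0]["region"]&(W[...,2]>.141)&(W[...,2]<.151);p=W[m]
    print(n,cv2.minAreaRect(p[:,:2].astype(np.float32)),len(p))
    W=W.reshape(-1,3)
    p=W[(W[:,0]>.44)&(W[:,0]<.53)&(W[:,1]>.325)&(W[:,1]<.385)&(W[:,2]>.085)&(W[:,2]<.18)]
    p=p[np.hypot(p[:,0]-.559,p[:,1]-.3135)>.05]
    r=fit_handle(p,[.484,.353,.131,2.6,1.75]);q=r.x
    Rf=frame(AZ,PH);b=frame(q[3],q[4])[:,0];print(" turn",np.arctan2(b@Rf[:,1],b@Rf[:,0]),r.cost,q.round(3))
    R=[ortho(c,z,np.array([.56,.3135]),-.143,-.11,.06,-.25,.09,1700) for z in (.024,.146)]
    for x in(-.023,.023):cv2.line(R[1],(int((x+.11)*1700),50),(int((x+.11)*1700),300),(0,0,255),1)
    cv2.imwrite(f"pics/{n}9o.png",np.hstack(R))
E
```

```text
32.7 [ 0.55933836  0.10176851 -1.04539123]
side ((0.5589054226875305, 0.2952065169811249), (0.1068342849612236, 0.04862748831510544), 82.7361068725586) 452
 turn -0.19559759078528718 19.706573426331268 [0.483 0.354 0.131 2.652 1.705]
top ((0.5569354295730591, 0.29495444893836975), (0.10633280873298645, 0.04586994647979736), 80.63735961914062) 593
 turn -0.18524957659135105 31.022424896130104 [0.483 0.353 0.13  2.647 1.719]
```

View pics/side9o.png

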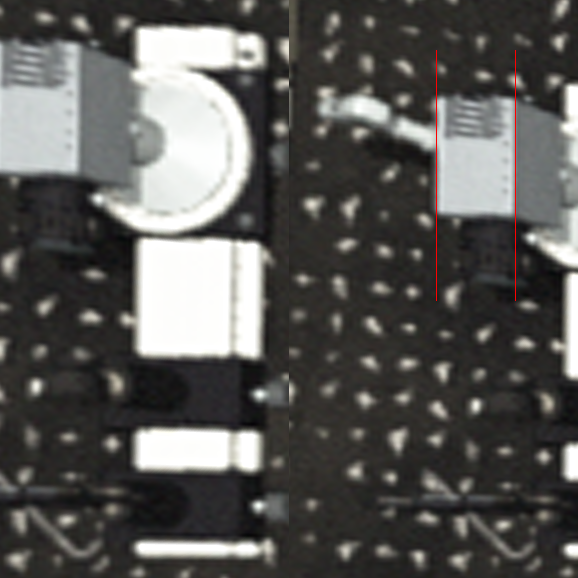

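View pics/top9o.png

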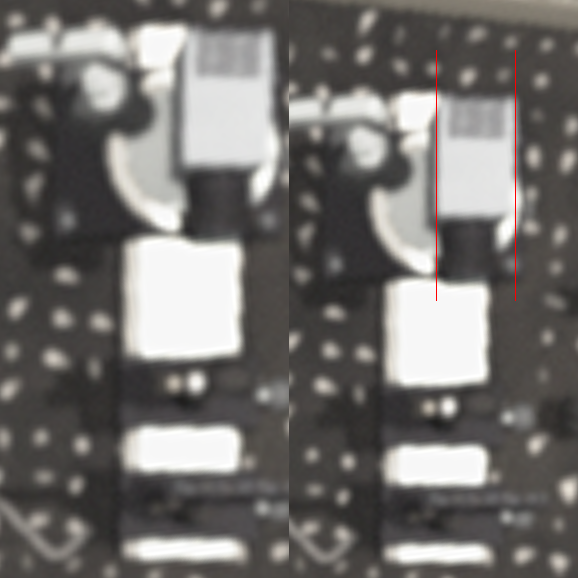

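View pics/top9.png

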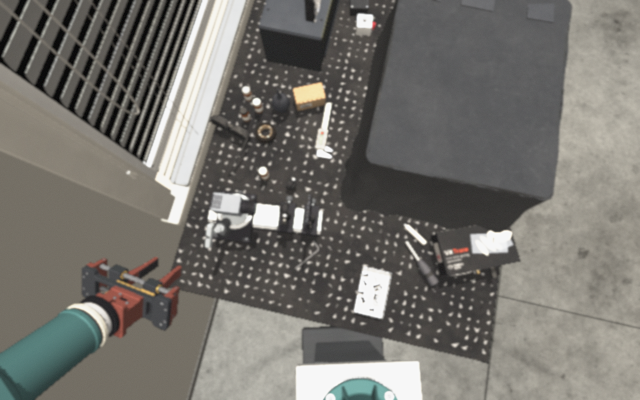

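```bash
python3 - <<'E'
from bench import *
sleep(.5);close_job();print(current_clock())
E
```

```text
the job is handed in; nothing more can be done
the job is handed in; nothing more can be done
```

The camera now looks straight along the rail at the target, the clamp screw is tight again, and the job is handed in at about 33 s of the 61 s allowed.

- **Loosening:** I turned the T-handle about 1.3 rad, under half a turn. The pictures confirmed 1.31 rad.
- **Turning the camera:** With the clamp free, I gripped the camera by its long sides and turned it about 0.8 rad. Side forces stayed at about 4 N and the twist at about 0.1 N m or less, so it was not forced.
- **Tightening:** I screwed the handle back past where it started until the torque jumped sharply, which I took to be the end stop. The last pictures put it about 0.19 rad tighter than at the start.
- **Final camera angle:** The two cameras gave 82.7° and 80.6°, mean 81.7°, against 81.8° for the rail. They disagree by about 2°, but on average the camera is within about 1° of straight. Re-tightening did not visibly move it.
- **Other objects:** In the last pictures the vial, spare lens, hex key and screwdriver looked unmoved. The gripper was clear of everything.
- **Check that told me little:** The wrist torque reading did not clearly show the screw's normal drag. I relied on the pictures and the end-stop jump for the screw angle.

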